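Flip the well tray onto the reader's deck

ROBOT

A 7-joint arm with a two-finger parallel gripper is mounted at the origin on the work surface. World frame = base frame: x ahead of the robot, y to its left, z up, the work surface at z = 0. Lengths are in m, angles in rad, forces in N, time in s.
With the tool pointing down it reaches from about 0.4 to 0.85 m from the base axis. Payload 6.9 kg.
Tool frame: the origin (TCP) lies midway between the tips of the shut fingers; the grasp point (between the pads) lies behind it (ctrl.pinch_z is the z of the grasp point in the tool frame, in m); z points along the fingers, y is the direction in which the jaws open and shut (so a half turn about z gives the same grasp; the last joint's range is limited). The gripper opens to 85 mm and grips with 20 to 120 N. Pads are 22 mm wide; open, the fingers measure 114 mm over their backs; the gripper's body (76 mm by 85 mm) begins 54 mm behind the grasp point. The pads swing forward as they close: fully open they stand 13 mm farther back than shut.
Start: joints at [1.319, 0.507, -0.238, 1.5, 0.126, 1.149, -0.155], TCP at [0.218, -0.586, 0.231] pointing down, gripper open.
Joint ranges: [-3.08, 3.08], [-0.24, 2.05], [-1.43, 1.35], [0, 2.5], [-1.52, 4.66], [0.17, 1.96], [-2.89, 2.89]. Speed limits (rad/s): [2.39, 2.39, 3.14, 3.14, 3.14, 3.14, 3.14].

INTERFACE

Orientations are given as a unit quaternion [w, x, y, z].
In Python, from station import ctrl, get_state, vision, ticket, models gives the robot as it stands. Calls block until the motion is done:
- ctrl.movep(position, orientation): joint-space move of the TCP to a pose.
- ctrl.movel(position, frame=None, max_speed=0.15): straight line of the TCP; frame=None keeps the orientation; max_speed is the mean speed in m/s.
- ctrl.set_joints(angles): joint-space move.
- ctrl.ungrasp() and ctrl.close_gripper(force=None): open the fingers fully, or close them until they stop; force is the grip in N (None keeps the last).
- ctrl.pause(seconds).
- ctrl.ik(position, orientation): joint angles nearest the present ones, or None.
- get_state(): the state.
- vision.grab_frame(name): name is "scene" or "top" or "wrist"; returns (picture, depth): 480x640x3 uint8, blue, green, red; 480x640 float32, m along the optical axis (not along the pixel's ray), 0 where there is no reading.
- vision.camera_info(name): a dict with "mtx" (3x3 intrinsics, pixels), "R" (3x3) and "t" (3): a world point X has camera coordinates R X + t; the wrist camera has in their place "hand_eye" (4x4, takes a point from camera to tool coordinates, whose origin is the TCP and whose axes are the flange's). Camera axes: x right, y down, z forward; pixel columns grow to the right and rows downward; lengths in m; the calibration is good to about 2 mm. The wrist camera is an equidistant fisheye: a pixel r from the principal point sees the ray r / f radians off the axis. A picture is of the moment at which its call begins: read the wrist's pose just before it. camera_info takes no time and is no camera call.
A pose or a line that the arm cannot do raises ctrl.Unreachable and nothing moves.
- ticket.close_job(): hands the job in, once; it reports no verdict.
Trained networks look in the newest picture that a camera, given by its name, has taken for a name from the list of things; names that differ only in an ending like _2 or _b are one class to them, and where a whole thing is asked for, a point or a joint stands for the part that bears it (a point fixed in the world has none). Each returns a list of dicts, best first, with "p" (0 to 1); they miss things now and then, are a little off and sometimes report something else, mostly with a low value. They report only what shows in the picture. A call takes as long as a camera call.
- models.recognise(camera, target): "point" ([column, row] in pixels, amid what is visible of it).
- models.masks_of(camera, target): "mask" (480x640 bool, what is visible of it) and "point" ([column, row] in pixels, amid what is visible of it).
The state is a dict: "time": time; "qpos": joint angles; "qd": joint speeds; "tau": joint torques, N m; "tcp_pos": TCP position; "eef_rot": TCP orientation; "contact_force": force on the tool from outside, world axes, zero at the start; "wrist_torque": the same for the moment, N m; "width": finger opening in m.
Only numpy, scipy, OpenCV 4.12 (cv2) and the standard library are available. Lean on these libraries where they do the work, as an engineer would, in place of code of your own. Each camera call takes 0.05 s, during which the arm holds its last target.

TASK

The well tray lies upside down in front of the reader. Pushing only, with the fingertips and never picking it up off its support, press it against the front edge of the reader's deck until it tips up there and falls over onto the deck, wells up; then push it squarely home against the black back stop, wholly on the deck. Leave everything else where it stands.

Things in the scene. Friction and masses are not known exactly. Their poses are not given: they have to be found in the camera images.
- tray: Loose flat well tray, 80 mm (its x) by 110 mm (its y), 18 mm thick, 60 to 110 g, upside down on the bench in front of the reader: yellow base plate (80 x 110 x 9 mm) on top, white well block with blue dots (70 x 100 x 9 mm) underneath. Origin: centre of the dotted face, on the bench at the start. Its z axis points up at the start (wells down), down once turned over (wells up).
- reader: Fixed reader. Origin: on the bench, middle of the foot of the deck's front edge; x horizontal from there to the back stop, y along the edge, z up. Deck: flat aluminium step 12 mm high with upright front face, 180 mm wide, x = 0 to 115 mm, no side walls. Black back stop: face at x = 115 mm, 30 mm high. White housing behind it: x = 130 to 260 mm, 220 mm wide, 90 mm high.
- tray_mid (a point): Centre of the tray, half-way up its thickness; its axes are the tray's. With the tray home on the deck it lies at reader x = 75 mm, 21 mm above the bench.
- tray_edge_a (a point): Middle of the tray's long rim at its -x side (tray frame -40, 0, 13.5 mm): at the start the long edge away from the reader. The yellow rim overhangs the white block by 5 mm all round, its lower face 9 mm above the bench at the start.
- tray_edge_b (a point): Middle of the tray's long rim at its +x side (tray frame 40, 0, 13.5 mm): at the start the long edge nearest the reader, 20 to 50 mm from the deck's front edge and within 0.2 rad of parallel to it.
- tray_end_a (a point): Middle of the tray's short rim at its -y side (tray frame 0, -55, 13.5 mm).
- tray_end_b (a point): Middle of the tray's short rim at its +y side (tray frame 0, 55, 13.5 mm).
- vial_red: Bystander, not to be disturbed: amber vial with red cap, 28 mm wide, 61 mm tall; origin at the centre of its underside.
- vial_orange: Bystander, not to be disturbed: amber vial with orange cap, 28 mm wide, 61 mm tall; origin at the centre of its underside.
- flask: Bystander, not to be disturbed: clear bottle with blue cap, 60 mm wide, 120 mm tall; origin at the centre of its underside.
- jar: Bystander, not to be disturbed: clear jar with yellow lid, 64 mm wide, 70 mm tall; origin at the centre of its underside.
- cup: Bystander, not to be disturbed: open clear cup, 70 mm wide, 85 mm tall; origin at the centre of its underside.
- pen: Bystander, not to be disturbed: marker pen lying down, 130 mm long along its x, 13 mm thick; origin at the centre of its underside.

How it is judged:
On the way, in this order (a step that is already met when the one before it is completed fails the run):
1. the tray stands tipped up at the front edge of the deck (angle between tray's own z axis and vertical between 1 and 2.2 rad and x of tray_mid in the frame of reader between -0.08 and 0.06 m).
2. the tray lies turned over on the deck (angle between tray's own z axis and vertical above 3.05 rad and z of tray_mid in the frame of reader between 0.017 and 0.025 m), for 0.1 s.
At the end, for the whole second after the job is handed in: The tray lies flat and at rest on the reader's deck with its wells up (within 0.09 rad of flat), wholly on the deck (its centre within 35 mm of the deck's middle line), its long edge within 5 mm of the back stop and square to it within 0.08 rad (all of step 2 and x of tray_mid in the frame of reader between 0.07 and 0.078 m and y of tray_mid in the frame of reader between -0.035 and 0.035 m and angle between the y axis of tray and the y axis of reader, either way round below 0.08 rad and linear speed of tray below 0.02 m/s); the robot touches nothing.
It fails at once if the tray is lifted off: both its long edges are more than 35 mm above the bench (height (world z) of each of tray_edge_a, tray_edge_b above 0.035 m).
It fails at once if the tray is lifted off by its ends: both its short edges are more than 70 mm above the bench (height (world z) of each of tray_end_a, tray_end_b above 0.07 m).
It fails at once if a bystander (vial, bottle, jar, cup or pen) is disturbed: moved more than 20 mm (distance of any of vial_red, vial_orange, flask, jar, cup, pen from where it was at the start of the episode above 0.02 m).
It also fails if it takes over 56 s, if anything falls off the work surface, if the arm or the gripper's body presses on something with over 40 N, if the wrist force passes 120 N, or if a joint passes its speed limit or range.

## Working session

There is one attempt and no reset: what is moved stays moved. The work goes in short steps, each a Python script; the robot and the scene stay as the last script left them, time stands still between calls to the robot, and variables do not carry over. Pictures are saved under pics/ and viewed, and the job is handed in when it is done.

```bash
ls; mkdir -p pics; python3 - <<'E'
from station import ctrl,get_state,vision,models
import cv2,numpy as np
s=get_state();print({k:np.round(v,3) for k,v in s.items()}, ctrl.pinch_z)
for n in ("scene","top"):
    im,d=vision.grab_frame(n);cv2.imwrite(f"pics/{n}0.png",im);np.save(f"pics/{n}0.npy",d)
    print(n,vision.camera_info(n))
print(get_state()['time'])
E
```

```text
pics
{'time': np.float64(0.0), 'qpos': array([ 1.319,  0.508, -0.238,  1.501,  0.126,  1.149, -0.155]), 'qd': array([-0.001,  0.001, -0.001,  0.   , -0.002, -0.   , -0.001]), 'tau': array([-1.0000e-03, -6.2058e+01, -2.1870e+00, -2.4964e+01,  1.3000e-02,
        1.2000e-02,  0.0000e+00]), 'tcp_pos': array([ 0.218, -0.585,  0.23 ]), 'eef_rot': array([-0.001,  0.984,  0.177, -0.   ]), 'contact_force': array([-0.21 ,  0.098,  0.406]), 'wrist_torque': array([-0.002,  0.021, -0.029]), 'width': np.float64(0.086)} -0.0187
scene {'mtx': array([[617.80617799,   0.        , 312.24614196],
       [  0.        , 617.80617799, 235.91179989],
       [  0.        ,   0.        ,   1.        ]]), 'R': array([[-0.33563052,  0.94196674,  0.00712864],
       [ 0.66585926,  0.24259052, -0.70553616],
       [-0.66632094, -0.2320528 , -0.70863806]]), 't': array([ 0.17753343, -0.35946077,  1.57966932])}
top {'mtx': array([[436.88616953,   0.        , 315.81591552],
       [  0.        , 436.88616953, 231.35341232],
       [  0.        ,   0.        ,   1.        ]]), 'R': array([[-0.01221392, -0.99975805, -0.01829383],
       [-0.99152604,  0.01447564, -0.12909905],
       [ 0.12933262,  0.01656201, -0.99146295]]), 't': array([0.02127014, 0.58029422, 0.82626205])}
0.1
```

View pics/scene0.png

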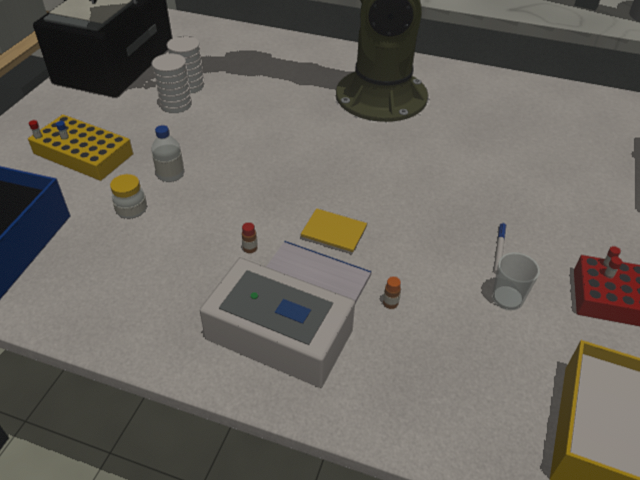

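View pics/top0.png

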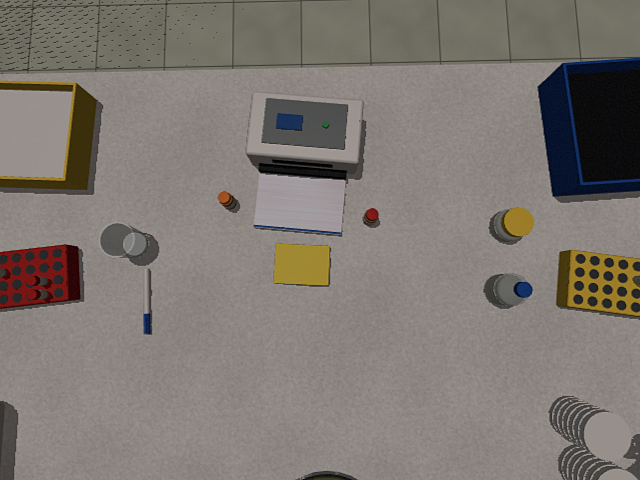

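The pictures show the yellow tray at top-view pixel (302,265), in front of the deck, whose front edge runs from (254,230) to (343,235). The orange vial is at (228,200) and the red one at (372,216). Next I'll measure both.

```bash
cat > h.py <<'E'
import numpy as np,cv2
from station import ctrl,get_state,vision,models,ticket
from scipy.spatial.transform import Rotation as Rn
def ray(cam,px,z):
    i=vision.camera_info(cam);K,R,t=i['mtx'],i['R'],i['t']
    c=-R.T@t; px=np.atleast_2d(px).astype(float)
    d=np.c_[px,np.ones(len(px))]@np.linalg.inv(K).T@R
    return c+d*((z-c[2])/d[:,2])[:,None]
def yellow(im):
    h=cv2.cvtColor(im,cv2.COLOR_BGR2HSV)
    return cv2.inRange(h,(20,120,80),(35,255,255))
E
python3 - <<'E'
from h import *
for cam in('top','scene'):
    im=cv2.imread(f'pics/{cam}0.png')
    m=yellow(im);n,l,st,c=cv2.connectedComponentsWithStats(m)
    P=ray(cam,c,0.018)
    for k in range(1,n):
        if st[k,4]>800 and np.linalg.norm(P[k,:2]-[.55,0])<.3:
            cn=cv2.findContours((l==k).astype(np.uint8),0,2)[0][0]
            W=ray(cam,cn[:,0,:],0.018)[:,:2]
            r=cv2.minAreaRect((W*1000).astype(np.float32));print(cam,'tray',r, st[k])
    vision.grab_frame(cam)
    for t in('reader','tray','vial_red','vial_orange'):
        for r in models.masks_of(cam,t)[:2]:
            print(cam,t,round(r['p'],2),np.round(r['point']),ray(cam,r['point'],0.02 if 'v' not in t else .03).round(3))
print('deck top corners',ray('top',[(254,230),(343,234),(347,178),(258,172)],0.012).round(4))
im=cv2.imread('pics/top0.png');cv2.imwrite('pics/topc.png',cv2.resize(im[80:300,190:400],None,fx=3.5,fy=2.7*1,interpolation=cv2.INTER_CUBIC))
im=cv2.imread('pics/scene0.png');cv2.imwrite('pics/scenec.png',cv2.resize(im[190:380,190:420],None,fx=3,fy=3,interpolation=cv2.INTER_CUBIC))
E
```

```text
top tray ((517.3810424804688, 43.26939392089844), (109.62725830078125, 79.54804229736328), 86.5833969116211) [ 274  244   56   42 2170]
top reader 0.93 [304. 157.] [[0.739 0.037 0.02 ]]
top reader 0.58 [300. 265.] [[0.515 0.046 0.02 ]]
top tray 0.93 [302. 263.] [[0.519 0.042 0.02 ]]
top vial_red 0.68 [371. 216.] [[ 0.61  -0.097  0.03 ]]
top vial_orange 0.81 [226. 200.] [[0.648 0.194 0.03 ]]
scene tray ((523.399169921875, 42.1781005859375), (109.8519287109375, 84.22518920898438), 86.59069061279297) [ 301  209   66   43 1693]
scene reader 0.86 [289. 312.] [[0.745 0.034 0.02 ]]
scene reader 0.68 [333. 232.] [[0.534 0.045 0.02 ]]
scene tray 0.86 [333. 226.] [[0.519 0.04  0.02 ]]
scene vial_red 0.7 [249. 240.] [[ 0.619 -0.096  0.03 ]]
scene vial_orange 0.71 [392. 294.] [[0.653 0.191 0.03 ]]
scene vial_orange 0.62 [248. 239.] [[ 0.616 -0.099  0.03 ]]
deck top corners [[ 0.5885  0.1402  0.012 ]
 [ 0.5777 -0.0413  0.012 ]
 [ 0.6942 -0.0519  0.012 ]
 [ 0.7101  0.1326  0.012 ]]
```

View pics/topc.png

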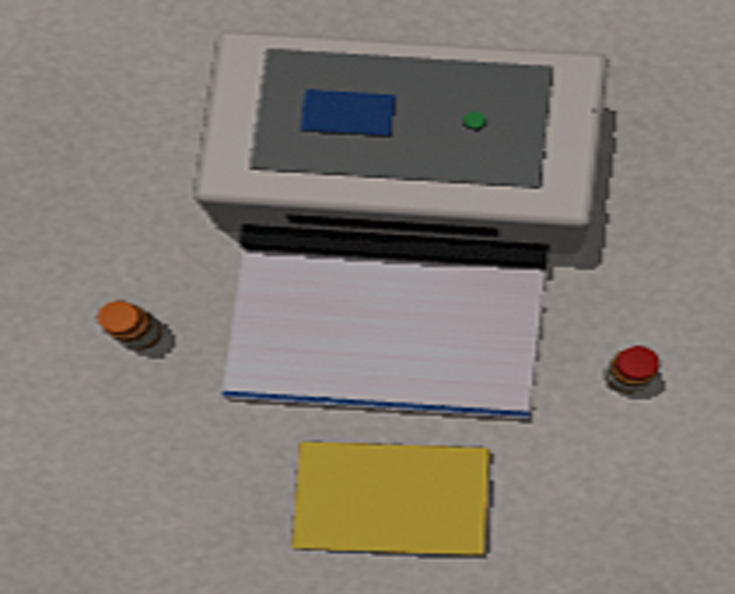

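View pics/scenec.png

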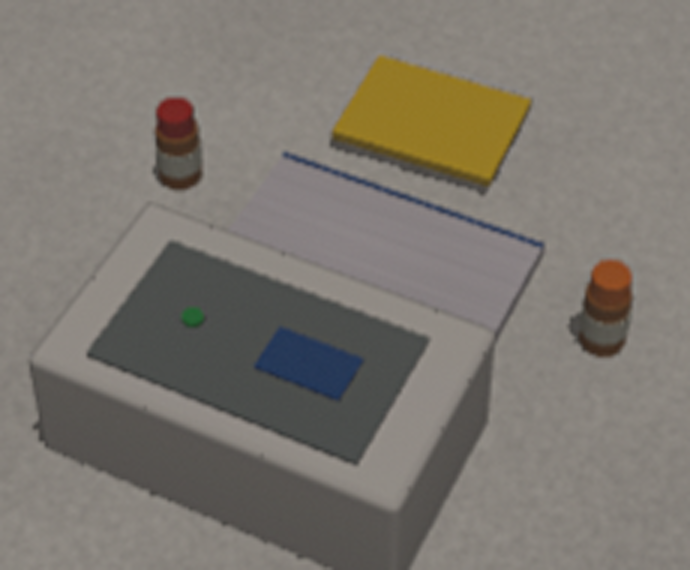

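```bash
python3 - <<'E'
from h import *
T=ray('top',[(190+223/3.5,80+397/2.7),(190+530/3.5,80+414/2.7),(190+546/3.5,80+267/2.7),(190+243/3.5,80+250/2.7)],0.012)
S=ray('scene',[(190+544/3,190+244/3),(190+284/3,190+154/3)],0.012)
print(T.round(4),S.round(4))
for A in(T,S):
    v=A[0]-A[1];print('width',np.linalg.norm(v),'yaw',np.arctan2(-v[0],v[1]),'mid',(A[0]+A[1])/2)
# fingers via wrist cam
im,_=vision.grab_frame('wrist');cv2.imwrite('pics/w0.png',im)
c=vision.camera_info('wrist');print(c)
E
```

```text
[[ 0.5947  0.1408  0.012 ]
 [ 0.5791 -0.0381  0.012 ]
 [ 0.6923 -0.0498  0.012 ]
 [ 0.7088  0.1296  0.012 ]] [[ 0.5994  0.1407  0.012 ]
 [ 0.582  -0.0377  0.012 ]]
width 0.17964827978987702 yaw -0.08682623165577079 mid [0.58686229 0.05135829 0.012     ]
width 0.17919949996924966 yaw -0.09722986227548973 mid [0.59069901 0.05149083 0.012     ]
{'mtx': array([[371.64829954,   0.        , 319.83211456],
       [  0.        , 371.64829954, 237.18570641],
       [  0.        ,   0.        ,   1.        ]]), 'hand_eye': array([[ 2.52984860e-04, -9.52538621e-01, -3.04417661e-01,
         7.81152439e-02],
       [ 9.99999928e-01,  3.27152169e-04, -1.92630852e-04,
         5.09014349e-04],
       [ 2.83079224e-04, -3.04417590e-01,  9.52538635e-01,
        -1.41392771e-01],
       [ 0.00000000e+00,  0.00000000e+00,  0.00000000e+00,
         1.00000000e+00]])}
```

View pics/w0.png

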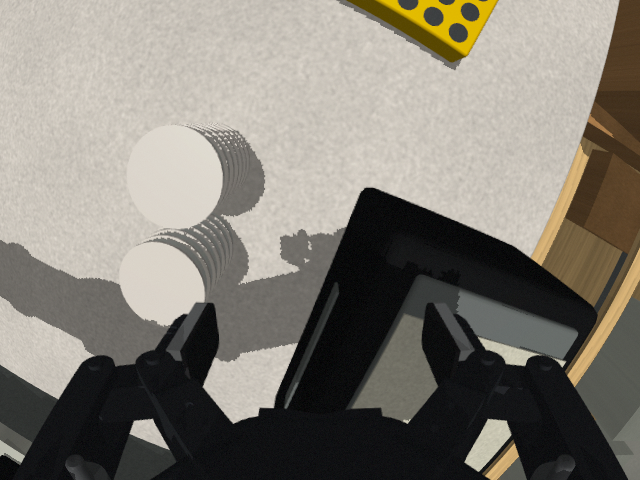

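```bash
cat >> h.py <<'E'
YAW=-0.091; O=np.array([0.588,0.0514,0.])
ex=np.array([np.cos(YAW),np.sin(YAW),0]);ey=np.array([-np.sin(YAW),np.cos(YAW),0]);ez=np.array([0,0,1.])
def W(x,y,z): return O+x*ex+y*ey+z*ez
def Q(yawoff=0.):
    r=Rn.from_rotvec([0,0,yawoff])*Rn.from_matrix(np.c_[-ex,ey,-ez]);return np.roll(r.as_quat(),1)
def st(l=''):
    s=get_state();p=s['tcp_pos']-O
    f=s['contact_force'];print(l,'t%.2f'%s['time'],'tcp',np.round([p@ex,p@ey,p[2]],4),'F',np.round([f@ex,f@ey,f[2]],1),'w',round(float(s['width']),3));return s
def shot(n):
    for c in('top','scene'):
        im,d=vision.grab_frame(c);np.save(f'pics/{c}_{n}.npy',d)
        p=im[100:300,180:420] if c=='top' else im[150:390,180:440]
        cv2.imwrite(f'pics/{c}_{n}.png',cv2.resize(p,None,fx=2.5,fy=2.5,interpolation=cv2.INTER_CUBIC))
E
python3 - <<'E'
from h import *
print(ctrl.ik(W(-.15,-.0147,.12),Q()))
try:
    ctrl.movep(W(-.15,-.0147,.12),Q())
    st()
    ctrl.movel(W(-.15,-.0147,.0),max_speed=.12)
    st()
except ctrl.Unreachable as e: print('unreach',e)
shot(1)
E
```

```text
[ 0.51452541  0.51694695 -0.99779332  2.11464771  0.60135808  0.82424153
  0.62596386]
 t3.08 tcp [-0.1496 -0.0156  0.1199] F [-0.8 -0.8  0.5] w 0.086
 t4.22 tcp [-0.1498 -0.0145  0.0003] F [-0.5 -0.   0.3] w 0.085
```

```bash
python3 -c "
import cv2,numpy as np
a=cv2.imread('pics/top_1.png');b=cv2.imread('pics/scene_1.png');
print(a.shape,b.shape)"
```

```text
(500, 600, 3) (600, 650, 3)
```

View pics/scene_1.png

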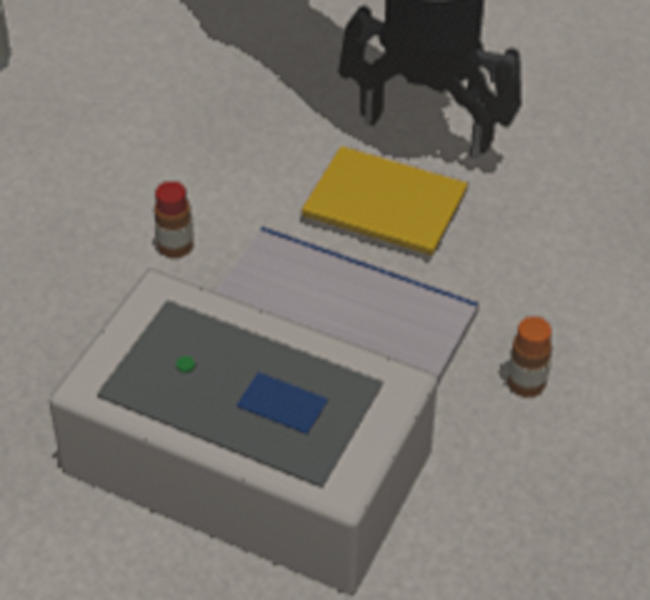

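View pics/top_1.png

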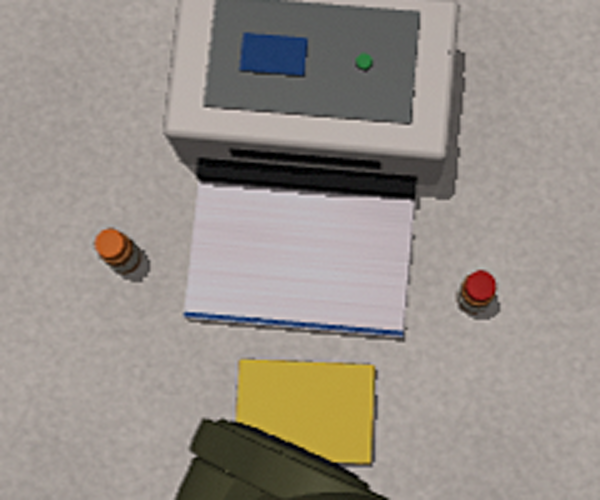

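The scene view shows both fingertips behind the tray's far edge, at (372,120) and (482,150), and about 3 mm too far towards the orange vial. I'll lower and push until the tray meets the deck.

```bash
python3 - <<'E'
from h import *
y=-.018
ctrl.movel(W(-.15,y,-.008),max_speed=.08); st()
ctrl.movel(W(-.10,y,-.008),max_speed=.06); st()
x=-.10
while x<-.075:
    x+=.002
    ctrl.movel(W(x,y,-.008),max_speed=.04); s=st()
    if s['contact_force']@ex<-8: break
shot(2)
E
```

```text
t4.58 tcp [-0.1501 -0.0183 -0.0079] F [-0.3  0.2 -0.1] w 0.085
 t5.57 tcp [-0.1003 -0.018  -0.0081] F [-0.1 -0.2 -0.3] w 0.085
 t5.82 tcp [-0.098  -0.018  -0.0079] F [-0.2  0.2  0.1] w 0.086
 t6.07 tcp [-0.0959 -0.018  -0.008 ] F [ 1.   0.4 -0.1] w 0.085
 t6.32 tcp [-0.0938 -0.018  -0.008 ] F [-1.2  0.   0.2] w 0.085
 t6.57 tcp [-0.092 -0.018 -0.008] F [-1.1 -0.3  0.3] w 0.085
 t6.82 tcp [-0.0918 -0.018  -0.0082] F [-6.4  0.6  3.1] w 0.085
 t7.07 tcp [-0.0918 -0.0181 -0.0083] F [-12.3   2.    8.2] w 0.086
```

View pics/scene_2.png

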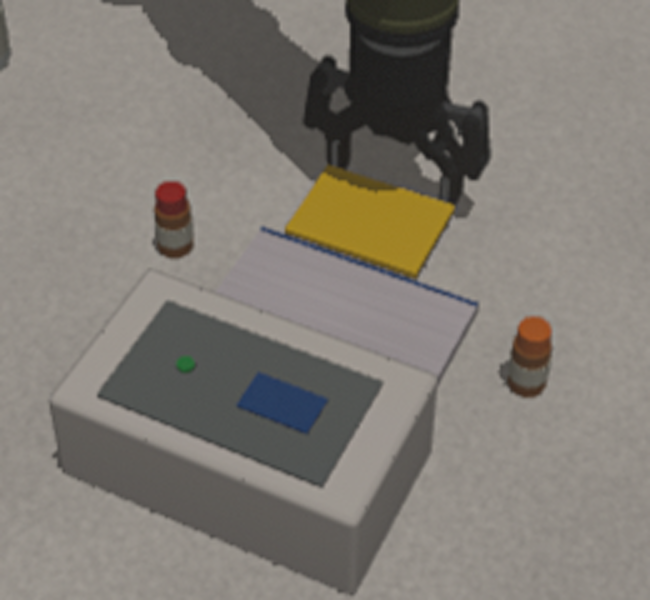

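The tray is pressed against the deck at TCP x = -92 mm with about 12 N. Now I'll raise the fingers in small steps while pressing.

```bash
python3 - <<'E'
from h import *
y=-.018
x=-.088
for k in range(1,6):
    dz=.004*k; th=np.arcsin(dz/.08)
    ctrl.movel(W(x+.08*(1-np.cos(th)),y,-.008+dz),max_speed=.03); s=st()
shot(3)
E
```

```text
t7.45 tcp [-0.0916 -0.0181 -0.0047] F [-10.1   2.1   0.2] w 0.086
 t7.73 tcp [-0.0913 -0.018  -0.0007] F [-9.6  1.6  0.3] w 0.085
 t8.02 tcp [-0.0908 -0.018   0.0033] F [-10.6   1.2   1.1] w 0.085
 t8.30 tcp [-0.0902 -0.018   0.0073] F [-11.    2.2   1.4] w 0.086
 t8.58 tcp [-0.0893 -0.018   0.0114] F [-11.8   2.9   2.6] w 0.085
```

View pics/scene_3.png

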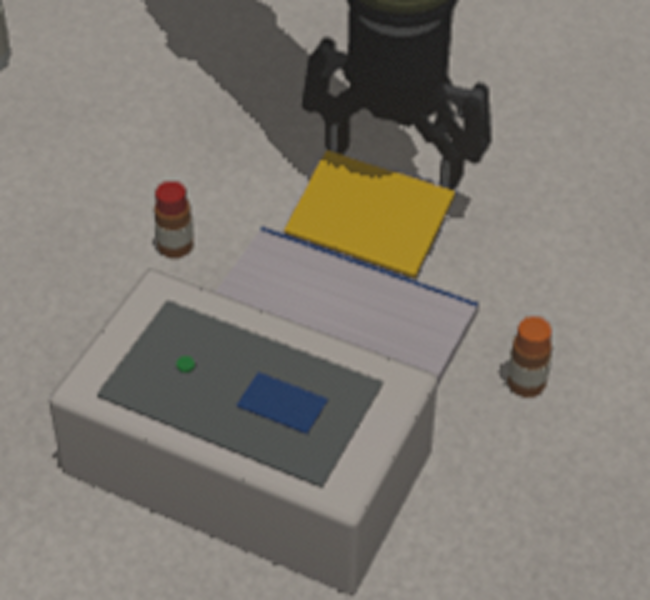

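The tray is tilting with the fingers. I'll continue along the arc and regulate the pressing force.

```bash
python3 - <<'E'
from h import *
y=-.018
off=.0
x0=-.088
for th in np.radians(np.arange(18,56,4)):
    dz=.08*np.sin(th)
    ctrl.movel(W(x0+off+.08*(1-np.cos(th)),y,-.008+dz),max_speed=.05); s=st('%.0f off %.4f'%(np.degrees(th),off))
    F=-s['contact_force']@ex
    tgt=6 if th<.6 else 4
    off=np.clip(off+np.clip((tgt-F)*.0003,-.0015,.0015),-.006,.008)
shot(4)
E
```

```text
18 off 0.0000 t8.93 tcp [-0.088  -0.018   0.0161] F [-11.    1.8   3.3] w 0.085
22 off -0.0015 t9.19 tcp [-0.0863 -0.0179  0.0217] F [-7.   1.6  2.1] w 0.085
26 off -0.0018 t9.45 tcp [-0.0841 -0.018   0.0269] F [-6.3  1.   3.4] w 0.085
30 off -0.0019 t9.71 tcp [-0.0816 -0.018   0.0319] F [-8.1  1.5  3.1] w 0.086
34 off -0.0025 t9.97 tcp [-0.0787 -0.018   0.0367] F [-6.4  0.8  4.2] w 0.085
38 off -0.0026 t10.22 tcp [-0.0754 -0.0181  0.0413] F [-5.9  0.8  4.2] w 0.085
42 off -0.0032 t10.48 tcp [-0.0717 -0.0181  0.0457] F [-5.9  0.8  3.9] w 0.085
46 off -0.0038 t10.73 tcp [-0.0669 -0.0179  0.0497] F [-0.7  0.1  0.9] w 0.085
50 off -0.0028 t11.01 tcp [-0.0616 -0.018   0.0534] F [-0.8  0.   0.6] w 0.085
54 off -0.0018 t11.28 tcp [-0.0568 -0.0182  0.0569] F [-1.5 -1.   1.5] w 0.085
```

View pics/scene_4.png

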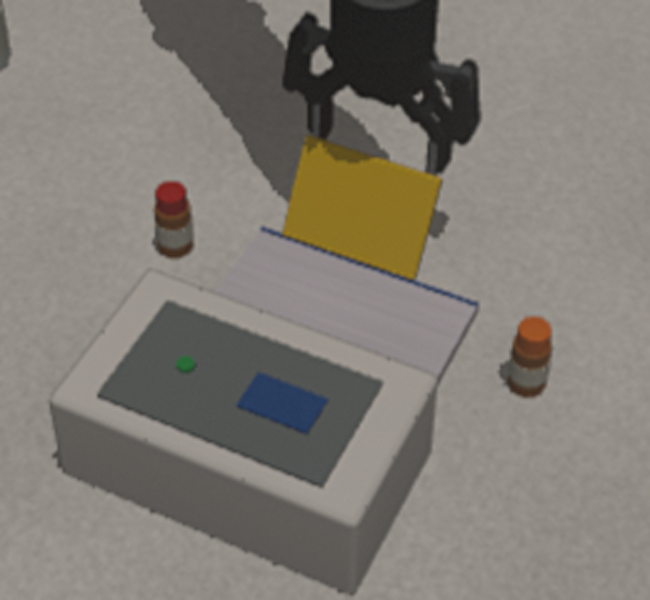

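The picture shows the tray tipped to about 50°, its lower edge still at the deck front. The force fell near 46°, so the lower edge may have settled a little. I'll put the tips lower behind the rim and push forward.

```bash
python3 - <<'E'
from h import *
y=-.018
ctrl.movel(W(-.058,y,.045),max_speed=.05); st()
for x,z in [(-.052,.046),(-.046,.048),(-.040,.050),(-.034,.05)]:
    ctrl.movel(W(x,y,z),max_speed=.05); s=st()
    if abs(s['contact_force']@ex)>15: break
shot(5)
E
```

```text
t11.77 tcp [-0.0683 -0.0184  0.0445] F [-33.3  -1.2  31.6] w 0.086
 t12.04 tcp [-0.0668 -0.0184  0.0458] F [-49.8  -1.5  46. ] w 0.086
```

View pics/scene_5.png

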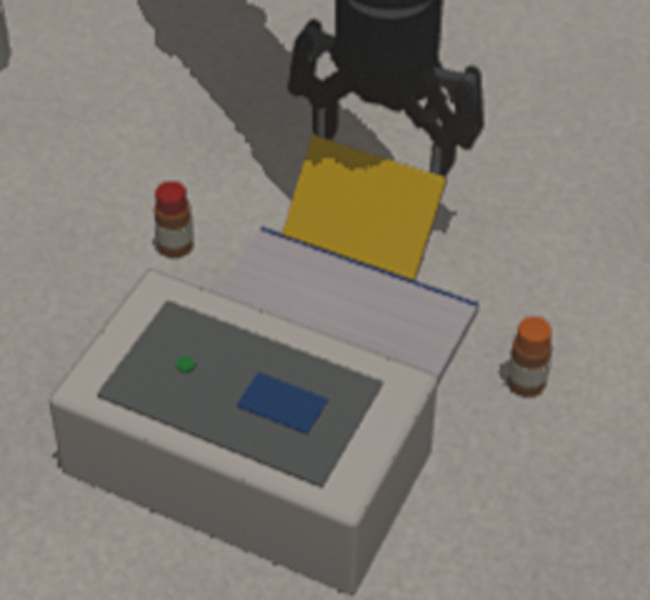

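Sticking friction jammed the tray, with forces up to 50 N. I'll relieve that first and then follow the arc.

```bash
python3 - <<'E'
from h import *
y=-.018
s=get_state();p=s['tcp_pos']-O
ctrl.movel(W(-.0675,y,.0485),max_speed=.03); st('relax')
a=np.radians(54)
for ph in np.radians(list(range(46,84,4))):
    x=-.0563-.08*(np.cos(ph)-np.cos(a)); z=.0569+.08*(np.sin(ph)-np.sin(a))
    ctrl.movel(W(x,y,z),max_speed=.05); s=st('%.0f'%np.degrees(ph))
    if np.linalg.norm(s['contact_force'])>18: break
shot(6)
E
```

```text
relax t12.82 tcp [-0.0672 -0.0178  0.0484] F [-2.   0.1  2.2] w 0.086
46 t13.07 tcp [-0.0648 -0.018   0.0497] F [-2.6 -0.1  3.5] w 0.085
50 t13.32 tcp [-0.0603 -0.0182  0.0537] F [-3.6 -0.3  3.7] w 0.085
54 t13.58 tcp [-0.056  -0.0182  0.0574] F [-4.5 -0.9  4.9] w 0.085
58 t13.84 tcp [-0.0514 -0.0182  0.0606] F [-5.2 -1.3  6.3] w 0.085
62 t14.10 tcp [-0.0465 -0.0182  0.0637] F [-6.4 -1.7 10.2] w 0.085
66 t14.36 tcp [-0.0412 -0.0182  0.0664] F [-6.4 -1.3 11.9] w 0.085
70 t14.62 tcp [-0.0356 -0.0182  0.0688] F [-5.5 -2.1 13.9] w 0.085
74 t14.88 tcp [-0.0297 -0.0183  0.0709] F [-5.3 -2.6 16.1] w 0.086
78 t15.13 tcp [-0.0237 -0.0183  0.0725] F [-3.9 -3.4 16.7] w 0.086
82 t15.39 tcp [-0.0178 -0.0183  0.0737] F [-2.9 -5.  18.3] w 0.085
```

View pics/scene_6.png

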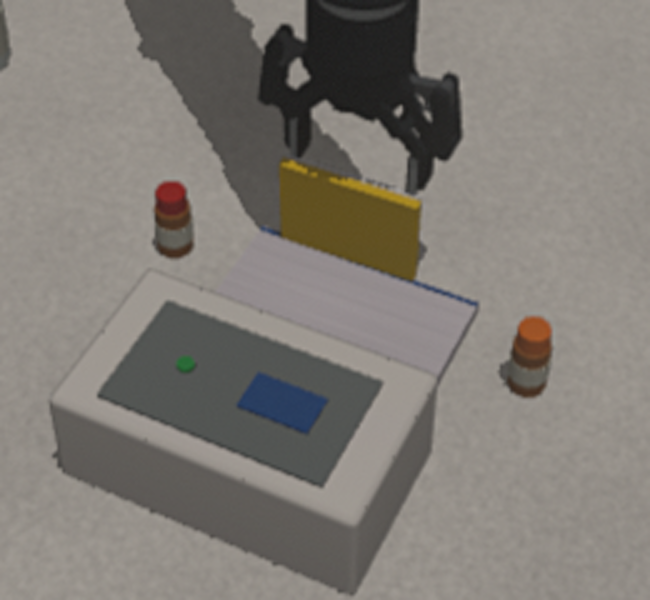

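```bash
python3 - <<'E'
from h import *
im,d=vision.grab_frame('scene')
cv2.imwrite('pics/s6z.png',cv2.resize(im[195:275,270:370],None,fx=7,fy=7,interpolation=cv2.INTER_CUBIC))
i=vision.camera_info('scene')
m=yellow(im)>0; m[:190]=0;m[280:]=0;m[:,:270]=0;m[:,370:]=0
v,u=np.nonzero(m&(d>0));Z=d[v,u]
X=(np.c_[u,v,np.ones(len(u))]*Z[:,None])@np.linalg.inv(i['mtx']).T; X=(X-i['t'])@i['R']-O
P=np.c_[X@ex,X@ey,X[:,2]]
c=np.median(P,0);
U,S,V=np.linalg.svd(P-P.mean(0),full_matrices=False);print(len(P),c.round(3),V[2].round(3),(S/len(P)**.5).round(4))
for zz in np.arange(0,.11,.01):
    k=abs(P[:,2]-zz)<.005
    if k.sum()>5: print(zz.round(2),k.sum(),np.median(P[k,0]).round(4),np.percentile(P[k,1],[2,98]).round(3))
E
```

```text
1752 [ 0.005 -0.016  0.058] [ 1.     0.005 -0.004] [0.0318 0.0241 0.0016]
0.01 21 0.003 [-0.065  0.032]
0.02 192 0.0043 [-0.07   0.035]
0.03 185 0.0044 [-0.069  0.036]
0.04 206 0.0047 [-0.069  0.037]
0.05 204 0.0049 [-0.07   0.036]
0.06 211 0.0049 [-0.069  0.036]
0.07 214 0.0051 [-0.07   0.036]
0.08 220 0.005 [-0.069  0.035]
0.09 295 0.0043 [-0.068  0.036]
```

View pics/s6z.png

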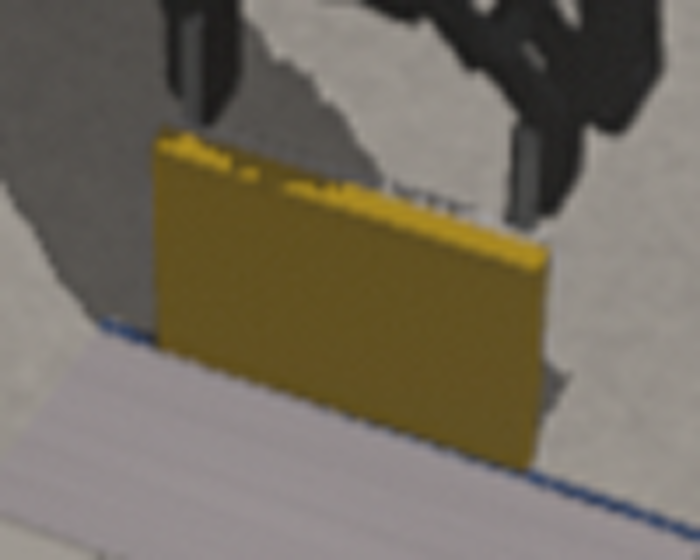

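The tray stands vertical on the deck's front edge, yellow face at reader x ≈ 5 mm and z from 12 to 92 mm, with the fingers just behind its top rim. I'll push the top over.

```bash
python3 - <<'E'
from h import *
y=-.018
for x,z in [(-.0135,.0733),(-.009,.0733),(-.004,.073),(.002,.072),(.010,.070),(.02,.068)]:
    ctrl.movel(W(x,y,z),max_speed=.06); s=st()
    if np.linalg.norm(s['contact_force'])>35: break
ctrl.pause(.2)
shot(7)
E
```

```text
t15.81 tcp [-0.011  -0.0183  0.0749] F [-1.1 -1.5 10.8] w 0.085
 t16.06 tcp [-0.006  -0.0182  0.0752] F [-0.7 -2.1 12.3] w 0.086
 t16.31 tcp [-0.0005 -0.0181  0.0752] F [ 0.2 -2.9 13.6] w 0.085
 t16.56 tcp [ 0.0063 -0.0181  0.0747] F [ 1.5 -3.4 15.9] w 0.086
 t16.84 tcp [ 0.0153 -0.018   0.0731] F [ 3.2 -2.8 16.5] w 0.085
 t17.16 tcp [ 0.0248 -0.0179  0.0705] F [ 4.5 -2.8 10.7] w 0.086
```

View pics/scene_7.png

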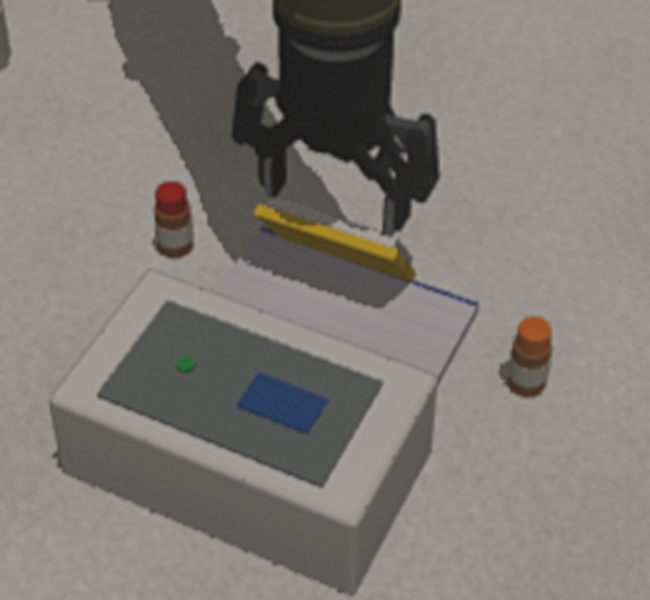

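```bash
python3 - <<'E'
from h import *
y=-.018
a=np.radians(122)
for ph in np.radians([128,134,140,146,152]):
    ctrl.movel(W(.0245-.08*(np.cos(ph)-np.cos(a)),y,.0695+.08*(np.sin(ph)-np.sin(a))),max_speed=.06); s=st()
    if np.linalg.norm(s['contact_force'])>35: break
shot(8)
E
```

```text
t17.81 tcp [ 0.0346 -0.0178  0.0661] F [ 4.  -1.3  8.1] w 0.085
 t18.10 tcp [ 0.0422 -0.0178  0.0613] F [ 8.2 -0.9 10.2] w 0.085
 t18.39 tcp [ 0.0428 -0.0182  0.0523] F [ 0.   0.4 -0.2] w 0.085
 t18.68 tcp [ 0.0482 -0.0181  0.0457] F [-0.4  0.2 -0.8] w 0.086
 t18.98 tcp [ 0.0526 -0.0181  0.0387] F [ 0.2 -0.2 -0.5] w 0.086
```

View pics/scene_8.png

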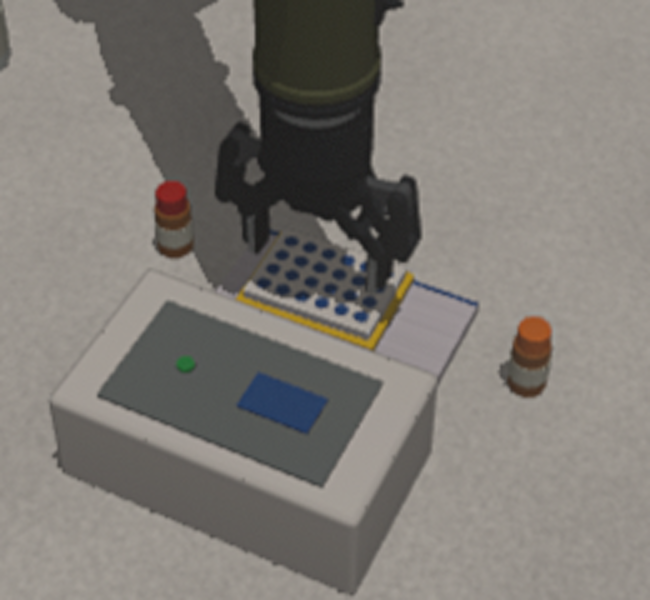

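The tray lies on the deck with its wells up. Next I'll raise the fingers, move behind it and push it home.

```bash
python3 - <<'E'
from h import *
y=-.018
ctrl.movel(W(.050,y,.075),max_speed=.12)
ctrl.movel(W(-.045,y,.075),max_speed=.15)
shot(9)
ctrl.movel(W(-.045,y,.005),max_speed=.12); st()
ctrl.movel(W(.012,y,.005),max_speed=.06); st()
x=.012
while x<.034:
    x+=.002
    ctrl.movel(W(x,y,.005),max_speed=.04); s=st()
    if s['contact_force']@ex<-8: break
shot(10)
E
```

```text
t21.14 tcp [-0.0447 -0.0176  0.0053] F [-0.1  0.2  0.5] w 0.086
 t22.24 tcp [ 0.012  -0.0179  0.0051] F [0.6 1.1 0.5] w 0.085
 t22.49 tcp [ 0.014  -0.0181  0.005 ] F [ 0.1  0.4 -0.2] w 0.085
 t22.74 tcp [ 0.0162 -0.0181  0.0049] F [-0.8  0.   0.7] w 0.085
 t22.99 tcp [ 0.0182 -0.018   0.005 ] F [ 1.3 -0.3 -1.3] w 0.085
 t23.24 tcp [ 0.0202 -0.018   0.005 ] F [0.  0.5 0.1] w 0.086
 t23.49 tcp [ 0.0222 -0.018   0.005 ] F [ 0.8 -0.1  0.6] w 0.085
 t23.74 tcp [ 0.0234 -0.0179  0.0048] F [-3.5  0.4  0.1] w 0.085
 t23.99 tcp [ 0.0238 -0.0177  0.0048] F [-8.2  1.4  4.2] w 0.086
```

View pics/scene_10.png

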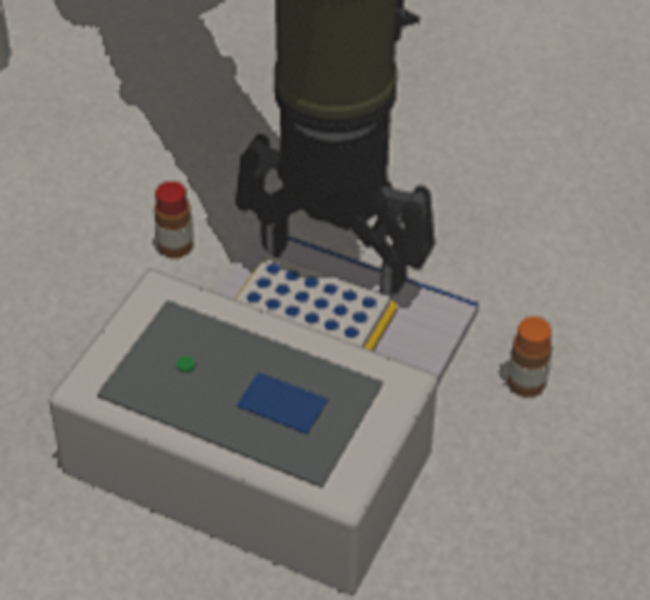

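View pics/top_10.png

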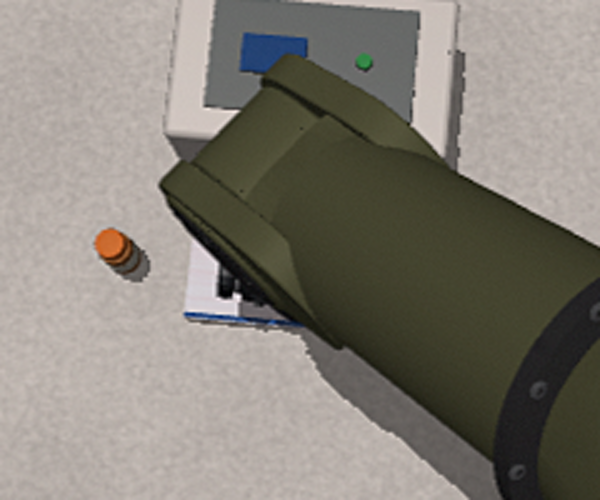

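Contact came at TCP x = 23.8 mm, so the tray's front edge is at about 35 mm, as expected for home. I'll back away along x, clear the view and verify.

```bash
python3 - <<'E'
from h import *
y=-.018
ctrl.movel(W(.0,y,.006),max_speed=.06)
ctrl.movel(W(-.06,y,.06),max_speed=.15)
ctrl.movel(W(-.14,y,.15),max_speed=.15)
ctrl.movep(np.array([.35,-.3,.3]),Q()); st()
shot(11)
im,d=vision.grab_frame('top')
for t in ('vial_red','vial_orange'):
    for r in models.masks_of('top',t)[:1]: print(t,r['p'],np.round(r['point']))
im0=cv2.imread('pics/top0.png')
for z,nm in((.021,'yellow rim'),):
    m=yellow(im); m[:150]=0;m[260:]=0;m[:,:230]=0;m[:,380:]=0
    pts=cv2.findNonZero(m)
    Wp=ray('top',pts[:,0,:],z)-O;P=np.c_[Wp@ex,Wp@ey]*1000
    print(nm,len(P),cv2.minAreaRect(P.astype(np.float32)),P.min(0),P.max(0))
cv2.imwrite('pics/t11z.png',cv2.resize(im[155:245,240:360],None,fx=6,fy=6,interpolation=cv2.INTER_CUBIC))
E
```

```text
t27.77 tcp [-0.2047 -0.3706  0.2997] F [ 0.3  0.3 -0.3] w 0.085
vial_red 0.76 [371. 216.]
vial_orange 0.5 [225. 201.]
yellow rim 296 ((72.01129913330078, -15.108909606933594), (109.19436645507812, 79.44373321533203), 89.75819396972656) [ 32.27248095 -69.67704176] [111.93436867  39.57018707]
```

View pics/t11z.png

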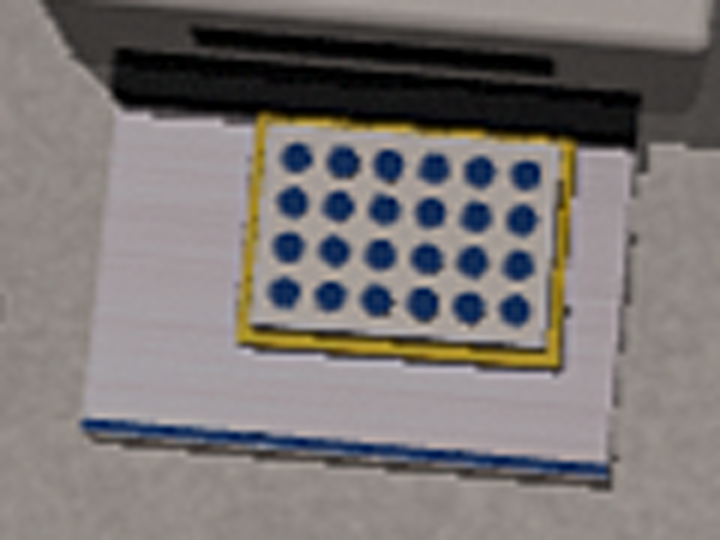

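View pics/scene_11.png

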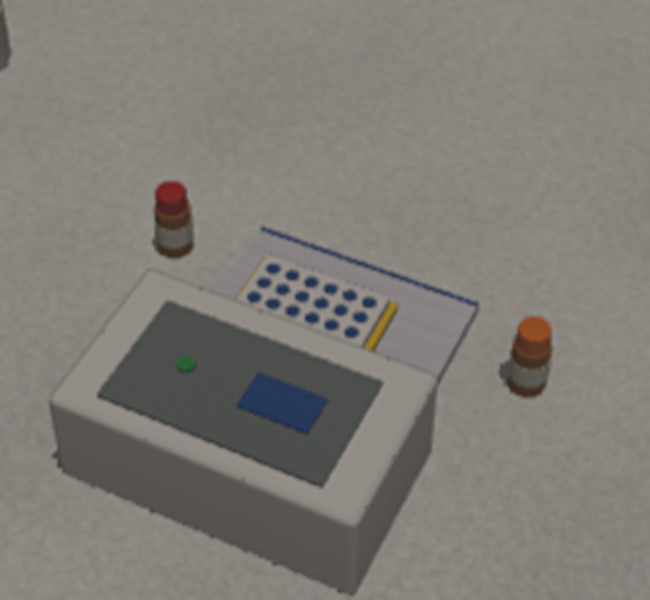

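The top view shows the yellow rim against the black stop at (260,115)–(573,143), square to it, and both vials unmoved. I'm handing it in.

```bash
python3 - <<'E'
from h import *
print(ticket.close_job())
E
```

```text
the job is handed in; nothing more can be done
None
```

The tray is turned over onto the deck, wells up, and pushed home against the back stop. I handed the job in at about 28 s of the 56 s allowed, and no verdict was reported.

**How it went:** With the gripper open, I pushed the tray against the deck's front edge and walked its far edge up with both fingertips. It stood vertical on the front edge, and I then tipped it over onto the deck. I raised the fingers, came down behind the tray and pushed it until it met the stop at about 8 N.

**Last checks:**
- **Position:** the top camera puts the tray's centre at reader x ≈ 72 mm and y ≈ -15 mm. The contact position of the fingers gives x ≈ 75 mm, the fully home value. The two disagree by 3 mm, but both are within the 70 to 78 mm limit.
- **Squareness:** about 0.004 rad off the reader's axis as measured, against a limit of 0.08 rad. The reader's own measured angle is uncertain by about 0.01 rad.
- **Vials:** both are where they started, to within a pixel in the top view. I did not re-measure the flask, jar, cup and pen, but the arm worked well away from them.
- **Robot:** clear of everything when I handed in.

**What went wrong:** while I lowered the fingertips partway through the tipping, the tray stuck to them. The force reached about 50 N on each of two axes (about 68 N combined) before I eased off. That was at the fingertips and below the 120 N wrist limit.

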